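# Light plate on, then hold the loupe in focus over a lens ring

## Task

Wake the backlit inspection plate by pressing its three keys right down, one at a time: green, then yellow, then blue, letting each spring back before the next. Then pick up the black loupe and hold it level in the air, wide rim down, centred over the black lens ring on the white panel with that lower rim at the height of the red pointer's tip. Do not shift the ring or the pointer or disturb the white dish and the stopper beside them; the program finishes while the gripper is still holding the loupe there, motionless.

Things in the scene. Friction and masses are not known exactly. Their poses are not given: they have to be found in the camera images.
- key_green_top (a point): centre of the top face of the green round key (28 mm across, 10 mm proud of its 44 mm grey collar, 34 mm above z = 0 when up). Pressed straight down; light spring, about 1.5 N to start and 5 N at the full 6 mm travel
- key_yellow_top (a point): centre of the top face of the yellow round key (28 mm across, 10 mm proud of its 44 mm grey collar, 34 mm above z = 0 when up). Pressed straight down; light spring, about 1.5 N to start and 5 N at the full 6 mm travel
- key_blue_top (a point): centre of the top face of the blue round key (28 mm across, 10 mm proud of its 44 mm grey collar, 34 mm above z = 0 when up). Pressed straight down; light spring, about 1.5 N to start and 5 N at the full 6 mm travel
- key_green (a joint): travel of the green key in m: 0 up, 0.006 fully pressed. It springs back when let go
- key_yellow (a joint): travel of the yellow key in m: 0 up, 0.006 fully pressed. It springs back when let go
- key_blue (a joint): travel of the blue key in m: 0 up, 0.006 fully pressed. It springs back when let go
- loupe: black eye loupe standing on its wide rim, 31 mm high, a tapered round body 38 mm across at the lower rim (over the lowest 4 mm) narrowing evenly to 28 mm at the top, 45 g; origin at the centre of the lower rim, z up along its axis. Grasp from above across any diameter, low down near the wide rim. Stands on the mat (z = 2 mm) between a scope rack (95 mm high) and a fixture
- light_plate: inspection plate fixed to the bench mat (mat top 2 mm above z = 0): aluminium base 10 mm high, its x from -49 to +123 mm, its y from -50 to +106 mm, with a white 88 mm square panel whose top is 11 mm above the mat; origin under the panel's centre, z up. Its three keys stand in a row along its x at y +78 mm, x -36, +10 and +56 mm; which colour is where changes. A steel post 10 mm thick stands at x +104 mm, y 0, its top 106 mm above the mat
- focus_mark (a point): tip of the red pointer on the plate's post: it points at the panel from plate x +76 mm, y 0 and marks the focal height, 55 to 85 mm above the panel. Its clamp (20 mm across) holds on the post with about 4 N of friction; only its height varies. Upright axes, parallel to the plate's
- lens_ring: loose black lens ring, 32 mm across, 12 mm high, 30 g, lying flat on the white panel near its middle; origin at the centre of its underside
- petri_dish: white parts dish, 69 mm across, 16 mm high, loose bystander; origin at the centre of its underside
- stopper: black bottle stopper standing on its plug, 43 mm across, 32 mm high, loose bystander, wide at the top; origin at the centre of its underside

How it is judged:
On the way, in this order (a step that is already met when the one before it is completed fails the run):
1. the green key is pressed down, the other two up, the loupe not yet taken (value of joint key_green above 0.0045 m and value of joint each of key_yellow, key_blue below 0.002 m and distance of loupe from where it was at the start of the episode below 0.03 m), for 0.05 s.
2. the yellow key is pressed down, the other two up, the loupe not yet taken (value of joint key_yellow above 0.0045 m and value of joint each of key_green, key_blue below 0.002 m and distance of loupe from where it was at the start of the episode below 0.03 m), for 0.05 s.
3. the blue key is pressed down, the other two up, the loupe not yet taken (value of joint key_blue above 0.0045 m and value of joint each of key_green, key_yellow below 0.002 m and distance of loupe from where it was at the start of the episode below 0.03 m), for 0.05 s.
4. the loupe is held level at the pointer's height over the lens ring (horizontal distance between loupe and lens_ring below 0.01 m and z of loupe in the frame of focus_mark between -0.007 and 0.007 m and angle between loupe's own z axis and vertical below 0.12 rad and linear speed of loupe below 0.02 m/s and contact force between loupe and the fingers above 1 N and contact force between loupe and light_plate below 0.1 N and contact force between loupe and lens_ring below 0.1 N), for 0.5 s.
At the end, for the whole second after the job is handed in: Loupe gripped, still, level (0.12 rad), wide rim down; lower rim within 7 mm of the pointer tip's height, axis within 10 mm of the ring's centre, touching neither plate nor ring; keys up; ring within 10 mm, pointer within 5 mm, dish and stopper within 30 mm of their starts (all of step 4 and value of joint each of key_green, key_yellow, key_blue below 0.002 m and distance of lens_ring from where it was at the start of the episode below 0.01 m and distance of focus_mark from where it was at the start of the episode below 0.005 m and distance of each of petri_dish, stopper from where it was at the start of the episode below 0.03 m); the arm keeps its last pose, push and grip.
It fails at once if two keys are pressed at once (value of joint each of key_green, key_yellow above 0.003 m or value of joint each of key_green, key_blue above 0.003 m or value of joint each of key_yellow, key_blue above 0.003 m).
It fails at once if the lens ring or the pointer is shifted (distance of lens_ring from where it was at the start of the episode above 0.01 m or distance of focus_mark from where it was at the start of the episode above 0.005 m).
It fails at once if the dish or stopper is disturbed (distance of any of petri_dish, stopper from where it was at the start of the episode above 0.03 m).
It also fails if it takes over 59 s, if anything falls off the work surface, if the arm or the gripper's body presses on something with over 40 N, if the wrist force passes 120 N, or if a joint passes its speed limit or range.

## Robot

A 6-joint arm with a two-finger parallel gripper is mounted at the origin on the work surface; the furniture and walls round the work are solid. World frame = base frame: x ahead of the robot, y to its left, z up, the work surface at z = 0. Lengths are in m, angles in rad, forces in N, time in s.
With the tool pointing down it reaches from about 0.35 to 0.85 m from the base axis. Payload 8.1 kg.
Tool frame: the origin (TCP) lies at the very end of the fingers, on their centre line; the grasp point (between the pads) lies 19 mm behind it; z points along the fingers, y is the direction in which the jaws open and shut (so a half turn about z gives the same grasp; the last joint's range is limited). The gripper opens to 93 mm and grips with 3 to 60 N. Pads are 15 mm wide; open, the fingers measure 128 mm over their backs; the gripper's body (75 mm by 188 mm) begins 65 mm behind the grasp point.
Start: joints at [1.157, 0.13, 1.488, -0, 1.523, -0.085], TCP at [0.194, 0.568, 0.219] pointing down, gripper open.
Joint ranges: [-2.96, 2.96], [-0.89, 2.26], [0.02, 2.5], [-1.34, 4.48], [0, 2.73], [-2.66, 2.66]. Speed limits (rad/s): [2.39, 2.39, 2.79, 3.14, 3.14, 3.14].

## Interface

Orientations are given as a rotation vector (axis times angle).
In Python, from plant import robot gives the robot as it stands.
- The arm moves only by the shell command python3 -m inch 'ROWS' [FORCE]. ROWS is JSON, a list that holds one entry, the list of rows, each a list of 7 numbers: the shift along the tool's x, y, z in cm, then the turn, a rotation vector about the tool's x, y, z in degrees, then the gripper command: -1 is fully open, 1 is shut, values between are in proportion. A call has 1 to 5 rows; each row shifts and turns the commanded pose from where the row before left it, along the tool's axes as they then stand; what a row does not reach is not made up. A row lasts 1/10 s, in which the tool goes at most 50 mm and 8.59 degrees, less where a joint would pass 70% of its speed; a pose out of reach is approached as far as the arm can. A call with a gripper value outside its range is refused whole. The fingers move at their own pace and stop on an object; FORCE is the grip in N (left out, the last holds). Time passes only in rows, so rows that do not move let the fingers close. It gives the time, the measured TCP pose, the force and the opening at its end, in the units of the state.
- robot.read_state(): the state, without advancing time (a new reading comes with each control period).
- robot.read_camera(name): name is "scene" or "top" or "wrist"; returns a dict with "image" (400x640x3 uint8, blue, green, red), "K" (3x3 intrinsics, pixels), "R" (3x3) and "t" (3): a world point X has camera coordinates R X + t; the wrist camera has in their place "tool_from_camera" (4x4, takes a point from camera to tool coordinates, whose origin is the TCP and whose axes are the flange's). Camera axes: x right, y down, z forward; pixel columns grow to the right and rows downward; lengths in m; the calibration is good to about 2 mm. A picture is of the moment at which its call begins: read the wrist's pose just before it. There is no depth.
- robot.close_job(): hands the job in, once; it reports no verdict.
The state is a dict: "t": time; "q": joint angles; "dq": joint speeds; "joint_torque": joint torques, N m; "tool_pos": TCP position; "orientation": TCP orientation; "force": force on the tool from outside, world axes, zero at the start; "wrist_torque": the same for the moment, N m; "opening": finger opening in m.
Only numpy, scipy, OpenCV 4.12 (cv2) and the standard library are available. Lean on these libraries where they do the work, as an engineer would, in place of code of your own. Each camera call takes 0.05 s, during which the arm holds its last target. There are 200 camera calls.

## Working session

There is one attempt and no reset: what is moved stays moved. The work goes in short steps, Python scripts to look and compute and a shell command to move; the robot and the scene stay as the last step left them, time stands still between calls to the robot, and variables do not carry over. Pictures are saved under pics/ and viewed, about 8 in all and at most 12, crops included, and the job is handed in when it is done.

```bash
ls; mkdir -p pics; python3 - <<'E'
from plant import robot
import cv2
s=robot.read_state();print(s)
for n in("scene","top"):
    c=robot.read_camera(n);cv2.imwrite(f"pics/{n}0.png",c["image"]);print(n,c["K"],c["R"],c["t"])
c=robot.read_camera("wrist");cv2.imwrite("pics/wrist0.png",c["image"]);print(c["K"],c["tool_from_camera"])
E
```

```text
pics
{'t': 0.0, 'q': array([ 1.15660817e+00,  1.31185847e-01,  1.48927749e+00,  2.35912243e-05,
        1.52297536e+00, -8.53735632e-02]), 'dq': array([ 0.00028   ,  0.00029707,  0.0009731 , -0.00048424,  0.00044956,
       -0.00046362]), 'joint_torque': array([-2.02860106e-04, -5.59889138e+01, -4.91727233e+01,  7.67085934e-02,
        3.63803166e-02, -1.70477392e-04]), 'tool_pos': array([0.19348033, 0.56735234, 0.21757368]), 'orientation': array([-5.14100244e-01, -3.09875573e+00,  2.80019703e-03]), 'force': array([ 0.75351521, -0.2727695 ,  0.54586777]), 'wrist_torque': array([0.03976399, 0.03893262, 0.04941464]), 'opening': 0.09311315916669574}
scene [[427.40703336   0.         323.05321507]
 [  0.         427.40703336 200.75559553]
 [  0.           0.           1.        ]] [[ 0.81666394 -0.5768421  -0.01769732]
 [-0.37614968 -0.50877615 -0.77437604]
 [ 0.43768873  0.63906183 -0.6324781 ]] [-0.18075858  0.44258306  0.43082568]
top [[510.45984273   0.         311.70072022]
 [  0.         510.45984273 195.4600103 ]
 [  0.           0.           1.        ]] [[ 0.00735285 -0.99987878 -0.0137242 ]
 [-0.99383383 -0.00578855 -0.11072852]
 [ 0.11063565  0.01445374 -0.99375593]] [0.42115858 0.47225197 1.05686436]
[[286.98712564   0.         318.1453689 ]
 [  0.         286.98712564 201.4965288 ]
 [  0.           0.           1.        ]] [[-1.94279672e-03 -9.62713954e-01 -2.70514451e-01  7.55806004e-02]
 [ 9.99998092e-01 -1.81489020e-03 -7.22966499e-04  2.64995846e-04]
 [ 2.05055911e-04 -2.70515339e-01  9.62715643e-01 -1.66040642e-01]
 [ 0.00000000e+00  0.00000000e+00  0.00000000e+00  1.00000000e+00]]
```

View pics/scene0.png

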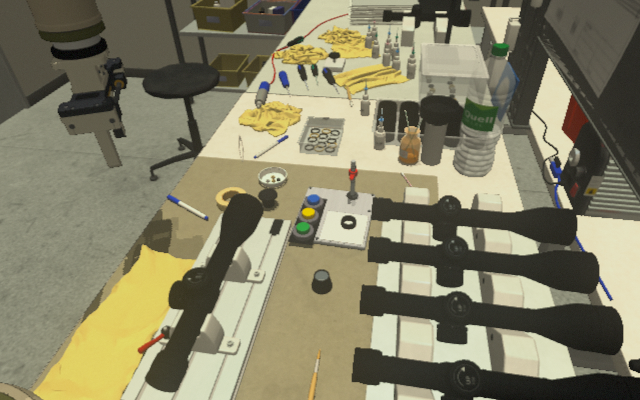

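View pics/top0.png

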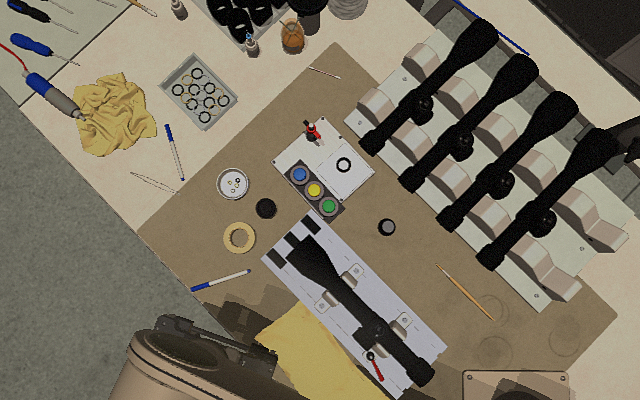

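The scene view shows the keys at about blue (313,200), yellow (308,214), green (303,230), the loupe at (321,280), the ring at (349,222) and the red pointer at (352,175). In the top view they are at blue (300,174), yellow (314,190), green (328,206), loupe (387,227), ring (344,165) and pointer (312,130).

```bash
cat > h.py <<'E'
import numpy as np,cv2
from scipy.spatial.transform import Rotation as Rn
def cam(robot,n):
    s=robot.read_state();c=robot.read_camera(n)
    if n=="wrist":
        T=np.eye(4);T[:3,:3]=Rn.from_rotvec(s["orientation"]).as_matrix();T[:3,3]=s["tool_pos"]
        W=np.linalg.inv(T@c["tool_from_camera"]);c["R"],c["t"]=W[:3,:3],W[:3,3]
    return c
def ray(c,p):
    o=-c["R"].T@c["t"];d=c["R"].T@np.linalg.inv(c["K"])@[p[0],p[1],1];return o,d/np.linalg.norm(d)
def onz(c,p,z):
    o,d=ray(c,p);return o+d*(z-o[2])/d[2]
def two(c1,p1,c2,p2):
    o,d=ray(c1,p1);q,e=ray(c2,p2);s=np.linalg.lstsq(np.c_[d,-e],q-o,rcond=None)[0]
    a,b=o+s[0]*d,q+s[1]*e;return (a+b)/2,np.linalg.norm(a-b)
def proj(c,X):
    x=c["K"]@(c["R"]@np.array(X)+c["t"]);return x[:2]/x[2]
H={"green":(50,75),"yellow":(22,33),"blue":(100,125),"red":(0,6)}
def blobs(c,col,box,amin=15,smin=120,vmin=60):
    x0,y0,x1,y1=box;h=cv2.cvtColor(c["image"],cv2.COLOR_BGR2HSV)[y0:y1,x0:x1]
    if col=="dark": m=(h[...,2]<60)
    else: m=(h[...,0]>=H[col][0])&(h[...,0]<=H[col][1])&(h[...,1]>smin)&(h[...,2]>vmin)
    n,l,s,ce=cv2.connectedComponentsWithStats(m.astype(np.uint8))
    return [(ce[i]+[x0,y0],s[i]+np.array([x0,y0,0,0,0])) for i in range(1,n) if s[i,4]>=amin]
E
python3 - <<'E'
from plant import robot
from h import *
np.set_printoptions(precision=4,suppress=True)
B={"scene":(285,155,375,300),"top":(270,110,410,245)}
C={n:cam(robot,n) for n in B}
for n,c in C.items():
    for col in ("green","yellow","blue"):
        for ce,s in blobs(c,col,B[n]): print(n,col,ce,s,onz(c,ce,.034))
    for ce,s in blobs(c,"red",B[n],5): print(n,"red",ce,s)
    for ce,s in blobs(c,"dark",B[n],20): print(n,"dark",ce,s,onz(c,ce,.033),onz(c,ce,.025))
cr=[cv2.resize(c["image"][y0:y1,x0:x1],None,fx=4,fy=4,interpolation=cv2.INTER_CUBIC) for c,(x0,y0,x1,y1) in [(C["scene"],(285,150,385,300)),(C["top"],(290,110,390,260))]]
cv2.imwrite("pics/crop.png",np.hstack(cr))
E
```

```text
scene green [302.3737 226.5354] [297 222  12  10  99] [0.4455 0.3878 0.034 ]
scene yellow [307.9538 212.6923] [302 207  13  12 130] [0.4779 0.4163 0.034 ]
scene blue [313.0455 198.1061] [308 195  11   7  66] [0.5134 0.4498 0.034 ]
scene red [352.4182 173.6182] [349 169   8  11  55]
scene dark [348.4583 218.8333] [343 217  12   5  24] [0.5342 0.3524 0.033 ] [0.5399 0.3594 0.025 ]
scene dark [348.0857 225.8857] [342 223  13   6  35] [0.5207 0.3362 0.033 ] [0.5261 0.343  0.025 ]
scene dark [371.3453 250.4964] [368 238   7  24 139] [0.514  0.2569 0.033 ] [0.5194 0.2625 0.025 ]
scene dark [321.3551 286.2336] [312 279  20  15 214] [0.3897 0.2424 0.033 ] [0.3934 0.2479 0.025 ]
scene dark [367.6806 292.5864] [361 285  14  15 191] [0.4453 0.1851 0.033 ] [0.4497 0.1898 0.025 ]
top green [328.5041 205.626 ] [323 200  12  13 123] [0.4475 0.3885 0.034 ]
top yellow [313.8443 189.5656] [308 184  13  12 122] [0.4815 0.4197 0.034 ]
top blue [299.3252 173.7724] [293 168  13  13 123] [0.5152 0.4509 0.034 ]
top red [313.5405 131.4595] [306 124  15  15  74]
top dark [383.0371 131.6573] [358 110  52  47 9
[... 219 characters left out ...]
] [0.5985 0.4275 0.025 ]
top dark [343.3855 164.3133] [337 157  14  15  83] [0.5363 0.3571 0.033 ] [0.5376 0.3567 0.025 ]
top dark [314.6369 191.8061] [284 160  61  64 526] [0.4769 0.418  0.033 ] [0.4778 0.4181 0.025 ]
top dark [405.0328 178.7814] [397 167  13  25 183] [0.5058 0.2264 0.033 ] [0.507 0.225 0.025]
top dark [272.2947 208.9263] [270 200   7  19  95] [0.4399 0.5074 0.033 ] [0.4406 0.5081 0.025 ]
top dark [310.2692 224.2692] [301 215  20  20 182] [0.408  0.4268 0.033 ] [0.4084 0.4269 0.025 ]
top dark [384.937  227.2677] [378 219  18  17 127] [0.4027 0.2698 0.033 ] [0.4031 0.2688 0.025 ]
top dark [299.4017 239.9331] [284 232  35  13 239] [0.3749 0.4493 0.033 ] [0.3751 0.4497 0.025 ]
```

View pics/crop.png

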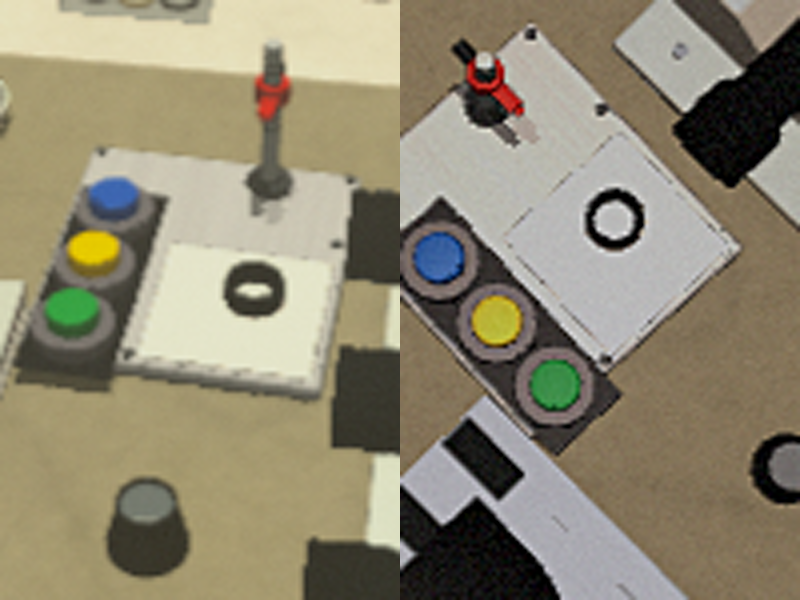

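```bash
cat >> h.py <<'E'
def togo(robot,target,yaw=None):
    "shift (cm, tool axes) to world target; turn about tool z (deg) to bring tool y to yaw"
    s=robot.read_state();R=Rn.from_rotvec(s["orientation"]).as_matrix()
    out=dict(pos=s["tool_pos"].round(4),cm=(R.T@(np.array(target)-s["tool_pos"])*100).round(2),tilt_tool=(np.degrees(np.cross(R[:,2],[0,0,-1])@R)).round(2))
    if yaw is not None:
        a=np.degrees(np.arctan2(R[1,1],R[0,1]));out["turn"]=round(a-yaw,2)
    return out
E
python3 -m inch '[[[0,0,0,0,0,7.1,1],[0,0,0,0,0,7.1,1],[0,0,0,0,0,7.1,1],[0,0,0,0,0,7.1,1],[0,0,0,0,0,0,1]]]' 20
python3 -c "
from plant import robot
from h import *
print(togo(robot,[.4475,.3885,.10],42.7))"
```

```text
t: 0.75
tool_pos: [0.1937, 0.5678, 0.2185]
orientation: [-1.262, -2.877, 0.0]
force: [-0.5, 0.1, 0.2]
opening: 0.0577
{'pos': array([0.1937, 0.5678, 0.2185]), 'cm': array([-30.38,   6.53,  11.85]), 'tilt_tool': array([-0.02,  0.01,  0.  ]), 'turn': np.float64(-0.06)}
```

```bash
python3 -m inch '[[[-3,0.6,0,0,0,0,1],[-3,0.6,0,0,0,0,1],[-3,0.6,0,0,0,0,1],[-3,0.6,0,0,0,0,1],[-3,0.6,0,0,0,0,1]]]'
python3 -m inch '[[[-3,0.6,0,0,0,0,1],[-3,0.6,0,0,0,0,1],[-3,0.6,0,0,0,0,1],[-3,0.6,0,0,0,0,1],[-3,0.6,0,0,0,0,1]]]'
python3 -m inch '[[[0,0,0,0,0,0,1],[0,0,0,0,0,0,1],[0,0,0,0,0,0,1]]]'
python3 - <<'E'
from plant import robot
from h import *
np.set_printoptions(precision=4,suppress=True)
c=cam(robot,"wrist");cv2.imwrite("pics/w1.png",c["image"])
for col in("green","yellow","blue"):
    for ce,s in blobs(c,col,(0,0,640,400),100): print(col,ce,s,onz(c,ce,.034))
print(togo(robot,[.4475,.3885,.04],42.7))
E
```

```text
t: 1.25
tool_pos: [0.3184, 0.4773, 0.2186]
orientation: [-1.252, -2.881, -0.0]
force: [0.2, -0.8, 0.3]
opening: 0.0175
t: 1.75
tool_pos: [0.4424, 0.3875, 0.2186]
orientation: [1.253, 2.881, 0.0]
force: [-0.0, 0.2, -0.8]
opening: -0.0
t: 2.05
tool_pos: [0.4408, 0.3888, 0.2185]
orientation: [-1.256, -2.879, 0.0]
force: [0.1, -0.3, 0.0]
opening: 0.0006
green [322.6506 186.108 ] [313 176  21  21 352] [0.4467 0.3904 0.034 ]
yellow [125.0278  26.2963] [111  22  29  10 108] [0.1687 0.3746 0.034 ]
yellow [155.0774  28.6645] [136  24  39   9 155] [0.1939 0.3948 0.034 ]
yellow [358.7486 186.116 ] [348 176  22  22 362] [0.4798 0.4211 0.034 ]
blue [622.0681  62.0898] [604  51  34  22 323] [0.5955 0.7211 0.034 ]
blue [395.0105 186.2251] [384 176  23  22 382] [0.5132 0.4517 0.034 ]
{'pos': array([0.4407, 0.389 , 0.2186]), 'cm': array([-0.51,  0.47, 17.86]), 'tilt_tool': array([-0.01, -0.02, -0.  ]), 'turn': np.float64(0.19)}
```

View pics/w1.png

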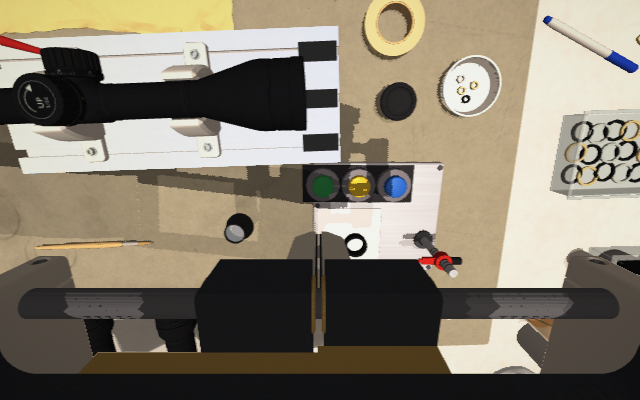

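```bash
python3 -m inch '[[[-0.4,0.5,3,0,0,0,1],[0,0,4,0,0,0,1],[0,0,4,0,0,0,1],[0,0,4,0,0,0,1],[0,0,2.5,0,0,0,1]]]'
python3 -m inch '[[[0,0,0,0,0,0,1],[0,0,0,0,0,0,1]]]'
python3 -c "
from plant import robot
from h import *
print(togo(robot,[.447,.3893,.0275],42.8))"
```

```text
t: 2.6
tool_pos: [0.4453, 0.3885, 0.0401]
orientation: [-1.254, -2.878, 0.005]
force: [-0.5, -0.8, -0.1]
opening: 0.0002
t: 2.8
tool_pos: [0.4473, 0.3894, 0.0441]
orientation: [-1.256, -2.879, 0.001]
force: [0.5, -0.2, -0.0]
opening: 0.0002
{'pos': array([0.4473, 0.3894, 0.0441]), 'cm': array([ 0.01, -0.02,  1.66]), 'tilt_tool': array([-0.03, -0.01,  0.  ]), 'turn': np.float64(0.05)}
```

```bash
python3 -m inch '[[[0,0,0.6,0,0,0,1],[0,0,0.5,0,0,0,1],[0,0,0.5,0,0,0,1],[0,0,0,0,0,0,1],[0,0,0,0,0,0,1]]]'
```

```text
t: 3.3
tool_pos: [0.4489, 0.3897, 0.0289]
orientation: [1.258, 2.877, 0.004]
force: [2.0, 3.3, 4.3]
opening: 0.0006
```

```bash
python3 -m inch '[[[0,0,0.15,0,0,0,1],[0,0,0,0,0,0,1],[0,0,0,0,0,0,1]]]'; python3 -m inch '[[[0,0,-0.6,0,0,0,1],[0,0,-0.8,0,0,0,1],[0,0,-1,0,0,0,1],[0,0,0,0,0,0,1],[0,0,0,0,0,0,1]]]'
python3 -c "
from plant import robot
from h import *
print(togo(robot,[.4805,.4200,.0445],42.8))"
```

```text
t: 3.6
tool_pos: [0.4489, 0.3898, 0.0282]
orientation: [1.258, 2.877, 0.004]
force: [-0.5, 0.5, 12.4]
opening: 0.0004
t: 4.1
tool_pos: [0.4478, 0.3887, 0.0502]
orientation: [1.259, 2.878, -0.0]
force: [0.3, -0.1, -0.3]
opening: 0.0004
{'pos': array([0.4478, 0.3887, 0.0502]), 'cm': array([0.07, 4.52, 0.57]), 'tilt_tool': array([-0.,  0.,  0.]), 'turn': np.float64(-0.04)}
```

```bash
python3 -m inch '[[[0.1,2.3,0,0,0,0,1],[0,2.2,0,0,0,0,1],[0,0,0,0,0,0,1],[0,0,0.6,0,0,0,1],[0,0,0,0,0,0,1]]]'; python3 -m inch '[[[0,0,0.6,0,0,0,1],[0,0,0.6,0,0,0,1],[0,0,0.45,0,0,0,1],[0,0,0.1,0,0,0,1],[0,0,0,0,0,0,1]]]';python3 -m inch '[[[0,0,0,0,0,0,1]]]'
```

```text
t: 4.6
tool_pos: [0.4787, 0.4189, 0.0422]
orientation: [-1.258, -2.877, 0.005]
force: [-1.0, 0.1, -0.0]
opening: 0.0008
t: 5.1
tool_pos: [0.48, 0.4199, 0.0282]
orientation: [-1.259, -2.878, 0.001]
force: [-6.7, -4.7, 15.6]
opening: 0.0004
t: 5.2
tool_pos: [0.48, 0.4199, 0.0281]
orientation: [-1.258, -2.878, 0.001]
force: [-5.7, -5.0, 14.8]
opening: 0.0002
```

```bash
python3 -m inch '[[[0,0,-0.6,0,0,0,1],[0,0,-0.8,0,0,0,1],[0,0,-1,0,0,0,1],[0,0,0,0,0,0,1],[0,0,0,0,0,0,1]]]'
python3 -c "
from plant import robot
from h import *
print(togo(robot,[.514,.4513,.028],42.8))"
```

```text
t: 5.7
tool_pos: [0.4804, 0.4203, 0.051]
orientation: [1.259, 2.878, 0.001]
force: [-0.1, -0.1, -0.6]
opening: 0.0001
{'pos': array([0.4804, 0.4203, 0.051 ]), 'cm': array([-0.  ,  4.57,  2.3 ]), 'tilt_tool': array([ 0.05,  0.  , -0.  ]), 'turn': np.float64(-0.04)}
```

```bash
python3 -m inch '[[[0,2.3,0,0,0,0,1],[0,2.3,0,0,0,0,1],[0,0,0,0,0,0,1],[0,0,0.6,0,0,0,1],[0,0,0,0,0,0,1]]]'; python3 -m inch '[[[0,0,0.6,0,0,0,1],[0,0,0.6,0,0,0,1],[0,0,0.5,0,0,0,1],[0,0,0.1,0,0,0,1],[0,0,0,0,0,0,1]]]';python3 -m inch '[[[0,0,0,0,0,0,1]]]'
```

```text
t: 6.2
tool_pos: [0.5125, 0.4502, 0.0427]
orientation: [-1.258, -2.877, 0.004]
force: [0.9, -0.1, -0.7]
opening: 0.0007
t: 6.7
tool_pos: [0.5139, 0.4512, 0.0282]
orientation: [1.259, 2.878, -0.0]
force: [-6.2, -5.8, 13.1]
opening: 0.0009
t: 6.8
tool_pos: [0.5138, 0.4512, 0.0282]
orientation: [1.259, 2.878, -0.0]
force: [-5.5, -6.6, 13.0]
opening: 0.0005
```

```bash
python3 -m inch '[[[0,0,-1,0,0,0,1],[0,0,-3,0,0,0,0.5],[0,0,-4,0,0,0,0],[0,0,-4,0,0,0,-0.5],[0,0,-4,0,0,0,-1]]]'
python3 -m inch '[[[0,0,0,0,0,0,-1],[0,0,0,0,0,0,-1]]]'
python3 -c "
from plant import robot
from h import *
print(togo(robot,[.48,.24,.19],42.8))"
```

```text
t: 7.3
tool_pos: [0.5136, 0.451, 0.1879]
orientation: [-1.259, -2.878, 0.001]
force: [0.8, 0.3, 0.0]
opening: 0.0276
t: 7.5
tool_pos: [0.5147, 0.4519, 0.1884]
orientation: [1.258, 2.877, 0.004]
force: [-0.0, -0.6, -0.7]
opening: 0.0438
{'pos': array([0.5147, 0.4519, 0.1884]), 'cm': array([-13.2 , -16.93,  -0.21]), 'tilt_tool': array([0.19, 0.02, 0.  ]), 'turn': np.float64(-0.04)}
```

```bash
python3 -m inch '[[[-2.6,-3.4,0,0,0,0,-1],[-2.6,-3.4,0,0,0,0,-1],[-2.6,-3.4,0,0,0,0,-1],[-2.6,-3.4,0,0,0,0,-1],[-2.6,-3.4,0,0,0,0,-1]]]'
python3 -m inch '[[[0,0,0,0,0,0,-1],[0,0,0,0,0,0,-1],[0,0,0,0,0,0,-1],[0,0,0,0,0,0,-1]]]'
python3 - <<'E'
from plant import robot
from h import *
np.set_printoptions(precision=4,suppress=True)
c=cam(robot,"wrist");cv2.imwrite("pics/w2.png",c["image"])
for col in("green","yellow","blue"):
    for ce,s in blobs(c,col,(100,50,640,300),100): print(col,ce,s,onz(c,ce,.034))
for p in [(.402,.267,.033),(.537,.357,.025)]: print(proj(c,p))
import pickle;pickle.dump({k:c[k] for k in("image","K","R","t")},open("w2.pkl","wb"))
E
```

```text
t: 8.0
tool_pos: [0.4756, 0.2384, 0.1841]
orientation: [-1.257, -2.876, 0.004]
force: [0.5, -0.6, 0.6]
opening: 0.0843
t: 8.4
tool_pos: [0.4772, 0.2414, 0.1861]
orientation: [-1.257, -2.878, 0.001]
force: [0.3, 0.3, -1.4]
opening: 0.0931
green [394.7925  67.0474] [382  53  27  29 612] [0.4472 0.3884 0.034 ]
yellow [439.2877  67.2605] [425  53  30  30 664] [0.4806 0.419  0.034 ]
blue [483.6092  67.3836] [469  53  31  30 696] [0.5139 0.4495 0.034 ]
[283.214  126.4674]
[427.0111 149.6912]
```

View pics/w2.png

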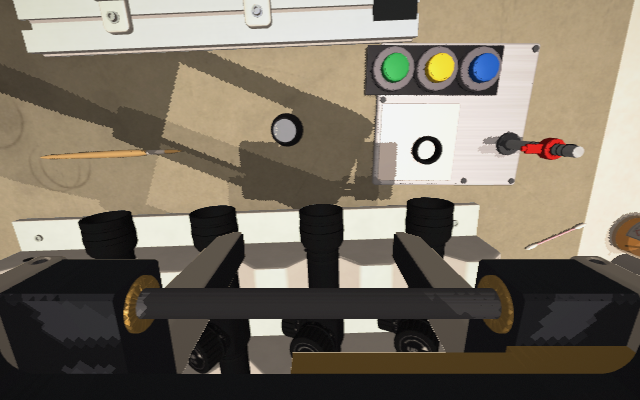

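Here the loupe is at about (287,130) and the ring at (427,150). The red pointer's tip is near (523,150), and the keys are at the top.

```bash
python3 - <<'E'
from plant import robot
from h import *
import pickle
np.set_printoptions(precision=4,suppress=True)
w=pickle.load(open("w2.pkl","rb"));T=cam(robot,"top");S=cam(robot,"scene")
g,y,b=[np.array(v) for v in((.4472,.3889),(.4805,.4197),(.514,.4508))]
x=(b-g)/np.linalg.norm(b-g);yv=np.array([-x[1],x[0]]);P=(g+y+b)/3-.010*x-.078*yv
print("yaw",np.degrees(np.arctan2(x[1],x[0])),"P",P)
m=P+.076*x;print("mark xy",m)
# loupe: whole dark-or-grey silhouette via dark contour filled, and bright disc
def dark(c,box,thr):
    x0,y0,x1,y1=box;v=c["image"][y0:y1,x0:x1].max(2)
    cs,_=cv2.findContours((v<thr).astype(np.uint8),cv2.RETR_CCOMP,cv2.CHAIN_APPROX_NONE)
    for k in sorted(cs,key=cv2.contourArea)[::-1][:3]:
        if cv2.contourArea(k)>15:
            (a,bb),r=cv2.minEnclosingCircle(k);M=cv2.moments(k);yield np.array([M["m10"]/M["m00"]+x0,M["m01"]/M["m00"]+y0]),(a+x0,bb+y0),r,cv2.contourArea(k)
for n,c,box in(("w",w,(265,105,310,155)),("T",T,(372,212,402,242))):
    for k in dark(c,box,60): print(n,"loupe",k,"z33",onz(c,k[0],.033),"z17",onz(c,k[0],.0175))
for n,c,box in(("w",w,(405,130,450,170)),("T",T,(332,152,358,178))):
    for k in dark(c,box,70): print(n,"ring",k,"z25",onz(c,k[0],.025),"z19",onz(c,k[0],.019))
for z in(.06,.068,.075,.083,.09,.098): print(z,proj(w,[*m,z]),proj(S,[*m,z]),proj(T,[*m,z]))
for n,c,box in(("w",w,(480,120,580,180)),("S",S,(335,150,370,200))):
    h=cv2.cvtColor(c["image"],cv2.COLOR_BGR2HSV);R=((h[...,0]<8)|(h[...,0]>172))&(h[...,1]>110)&(h[...,2]>60)
    M=np.zeros_like(R);M[box[1]:box[3],box[0]:box[2]]=1;ys,xs=np.nonzero(R&M);print(n,xs.min(),xs.max(),ys.min(),ys.max(),"left rows",ys[xs<=xs.min()+1],"bottom cols",xs[ys>=ys.max()-1])
def cr(c,b,f): return cv2.resize(c["image"][b[1]:b[3],b[0]:b[2]],None,fx=f,fy=f,interpolation=cv2.INTER_NEAREST)
cv2.imwrite("pics/crop2.png",np.hstack([cr(w,(490,120,590,180),5)[:300],cr(S,(335,160,365,190),10),]))
E
```

```text
yaw 42.81962872183376 P [0.5262 0.3558]
mark xy [0.582  0.4074]
w loupe (array([286.6973, 129.4286]), (286.7123279571533, 129.42465782165527), 16.44852638244629, 778.5) z33 [0.4068 0.2672 0.033 ] z17 [0.4059 0.2658 0.0175]
w loupe (array([284.158 , 130.1112]), (284.1470584869385, 130.14705848693848), 12.835563659667969, 470.5) z33 [0.4052 0.2648 0.033 ] z17 [0.4042 0.2633 0.0175]
T loupe (array([385.9955, 226.4952]), (385.875, 226.5), 9.000967979431152, 223.5) z33 [0.4043 0.2676 0.033 ] z17 [0.4051 0.2656 0.0175]
T loupe (array([387.7596, 226.2842]), (387.6428575515747, 226.3571424484253), 6.780173301696777, 125.5) z33 [0.4048 0.2639 0.033 ] z17 [0.4056 0.2618 0.0175]
w ring (array([426.5588, 149.6586]), (426.4808921813965, 149.90764236450195), 14.80749225616455, 602.5) z25 [0.5366 0.3567 0.025 ] z19 [0.5386 0.3578 0.019 ]
w ring (array([425.6936, 149.5608]), (425.3157901763916, 149.5263156890869), 10.863263130187988, 297.5) z25 [0.5358 0.3561 0.025 ] z19 [0.5378 0.3572 0.019 ]
T ring (array([343.2534, 164.4361]), (343.2457628250122, 164.35593223571777), 7.394598960876465, 146.0) z25
[... 247 characters left out ...]
0.068 [512.7024 147.153 ] [350.6491 183.5774] [319.9423 139.5558]
0.075 [517.4963 147.7973] [350.7261 180.9142] [319.9502 138.8105]
0.083 [523.2728 148.5736] [350.8151 177.8382] [319.9593 137.9466]
0.09 [528.6091 149.2907] [350.8938 175.1181] [319.9674 137.1797]
0.098 [535.0583 150.1575] [350.9847 171.976 ] [319.9768 136.2907]
w 520 565 138 159 left rows [146 147 148 149 149 150] bottom cols [544 545 546 547 548 549 550 551 552 553 554 555 556 557 549 550 551 552
 553 554]Traceback (most recent call last):
  File "<stdin>", line 24, in <module>
    return umr_minimum(a, axis, None, out, keepdims, initial, where)
ValueError: zero-size array to reduction operation minimum which has no identity
```

```bash
python3 - <<'E'
from plant import robot
from h import *
import pickle
np.set_printoptions(precision=4,suppress=True)
w=pickle.load(open("w2.pkl","rb"));S=cam(robot,"scene");im=cv2.imread("pics/scene0.png")
h=cv2.cvtColor(im,cv2.COLOR_BGR2HSV);R=((h[...,0]<8)|(h[...,0]>172))&(h[...,1]>110)&(h[...,2]>60)
ys,xs=np.nonzero(R[160:200,340:365]);ys+=160;xs+=340
for r in range(ys.min(),ys.max()+1): print(r,xs[ys==r])
b=(xs[ys==ys.max()].mean(),ys.max()+.5)
print(two(w,(519.5,148),S,b))
x=np.array([.7336,.6796]);yv=np.array([-x[1],x[0]]);L=np.array([.4052,.2650])
for p,z in(((320,205),.08),((320,205),.095),((435,198),.08),((215,55),.03),((215,35),.03)): print(p,z,(onz(w,p,z)[:2]-L)@yv)
print(togo(robot,[*L,.06],42.8))
def cr(im,b,f): return cv2.resize(im[b[1]:b[3],b[0]:b[2]],None,fx=f,fy=f,interpolation=cv2.INTER_NEAREST)
cv2.imwrite("pics/crop2.png",np.hstack([cr(w["image"],(490,120,590,180),5),cr(im,(335,160,365,190),10)]))
E
```

```text
168 [355]
169 [349 350 355 356]
170 [349 350 355 356]
171 [349 350 351 352 353 354 355 356]
172 [349 350 351 352 353 354 355 356]
173 [350 351 352 353 354 355 356]
174 [350 351 352 353 354 355 356]
175 [349 350 351 352 353 354 355]
176 [350 351 352 353 354]
177 [350 351 352 353]
178 [350 351 352 353]
179 [350 351 352]
(array([0.5818, 0.407 , 0.0789]), np.float64(0.0007957326984564042))
(320, 205) 0.08 -0.07068430456168817
(320, 205) 0.095 -0.06627955611941254
(435, 198) 0.08 -0.06369994201053106
(215, 55) 0.03 0.07422853683623735
(215, 35) 0.03 0.0924457481972744
{'pos': array([0.4774, 0.2411, 0.1864]), 'cm': array([ 6.66, -3.67, 12.65]), 'tilt_tool': array([-0.02, -0.01, -0.  ]), 'turn': np.float64(0.02)}
```

View pics/crop2.png

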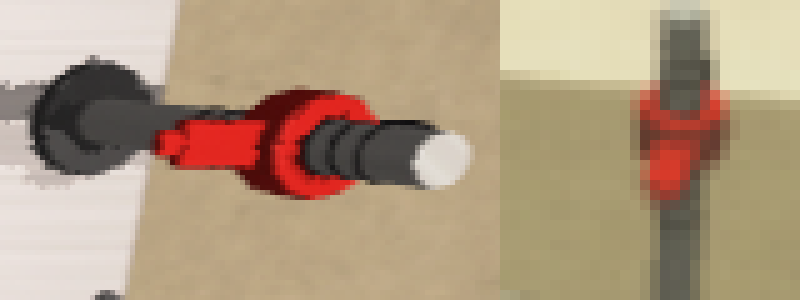

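The crops put the tip's end at (521,148) in the wrist view and (351,179) in the scene view. The two rays meet within 1 mm at z ≈ 0.079, and the xy agrees with the plate geometry.

```bash
python3 -m inch '[[[3.3,-1.9,0,0,0,0,-1],[3.4,-1.8,0,0,0,0,-1],[0,0,4,0,0,0,-1],[0,0,4,0,0,0,-1],[0,0,4,0,0,0,-1]]]'
python3 -m inch '[[[0,0,0,0,0,0,-1],[0,0,0,0,0,0,-1]]]'
python3 - <<'E'
from plant import robot
from h import *
np.set_printoptions(precision=4,suppress=True)
c=cam(robot,"wrist");cv2.imwrite("pics/w3.png",c["image"])
print(proj(c,(.4052,.2650,.033)),proj(c,(.4052,.2650,.002)))
print(togo(robot,[.4052,.2650,.004],42.8))
E
```

```text
t: 9.1
tool_pos: [0.4049, 0.2653, 0.066]
orientation: [1.256, 2.878, 0.003]
force: [0.7, -0.9, -0.6]
opening: 0.0931
t: 9.3
tool_pos: [0.4043, 0.2645, 0.0669]
orientation: [-1.258, -2.878, 0.002]
force: [0.4, -0.6, 0.9]
opening: 0.0929
[319.8242 227.0613] [319.6641 214.0269]
{'pos': array([0.4057, 0.2652, 0.0685]), 'cm': array([ 0.03, -0.06,  6.45]), 'tilt_tool': array([0.09, 0.02, 0.  ]), 'turn': np.float64(-0.03)}
```

View pics/w3.png

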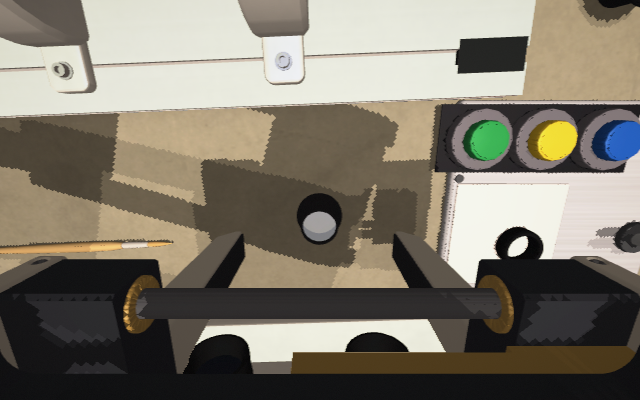

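The disc on top of the loupe is at (319,227), where the estimate predicted (320,227). It is centred between the fingers, so I'm descending.

```bash
python3 -m inch '[[[0,0,2.5,0,0,0,-1],[0,0,2,0,0,0,-1],[0,0,1,0,0,0,-1],[0,0,0.6,0,0,0,-1],[0,0,0,0,0,0,-1]]]'
python3 -m inch '[[[0,0,0,0,0,0,-1],[0,0,0,0,0,0,-1]]]'
```

```text
t: 9.85
tool_pos: [0.4054, 0.2648, 0.0064]
orientation: [1.259, 2.878, 0.001]
force: [0.6, 0.1, -0.1]
opening: 0.0932
t: 10.05
tool_pos: [0.4057, 0.265, 0.0068]
orientation: [1.258, 2.877, 0.002]
force: [-0.2, 0.5, 0.1]
opening: 0.0928
```

```bash
python3 -m inch '[[[0,0,0.25,0,0,0,-1],[0,0,0,0,0,0,-0.5],[0,0,0,0,0,0,0],[0,0,0,0,0,0,0.05],[0,0,0,0,0,0,0.05]]]' 15
python3 -m inch '[[[0,0,0,0,0,0,1],[0,0,0,0,0,0,1],[0,0,0,0,0,0,1],[0,0,0,0,0,0,1],[0,0,0,0,0,0,1]]]' 15
```

```text
t: 10.55
tool_pos: [0.4048, 0.2645, 0.0032]
orientation: [1.259, 2.878, 0.0]
force: [0.2, 0.4, -0.3]
opening: 0.0655
t: 11.05
tool_pos: [0.4048, 0.2645, 0.0031]
orientation: [-1.259, -2.878, 0.0]
force: [0.1, 0.6, -1.1]
opening: 0.0368
```

```bash
python3 -m inch '[[[0,0,0,0,0,0,1],[0,0,0,0,0,0,1],[0,0,0,0,0,0,1],[0,0,-0.5,0,0,0,1],[0,0,-1,0,0,0,1]]]' 25
python3 -m inch '[[[0,0,-2,0,0,0,1],[0,0,-2,0,0,0,1],[0,0,-3,0,0,0,1],[0,0,-3,0,0,0,1],[0,0,0,0,0,0,1]]]'
python3 -m inch '[[[0,0,0,0,0,0,1],[0,0,0,0,0,0,1]]]'
python3 - <<'E'
from plant import robot
from h import *
c=cam(robot,"wrist");cv2.imwrite("pics/w4.png",c["image"][150:370,160:480].repeat(2,0).repeat(2,1))
print(togo(robot,[.537,.357,.13],42.8))
E
```

```text
t: 11.55
tool_pos: [0.404, 0.2641, 0.0178]
orientation: [-1.258, -2.877, 0.002]
force: [0.1, 0.3, -0.9]
opening: 0.0363
t: 12.05
tool_pos: [0.4079, 0.2661, 0.124]
orientation: [1.256, 2.873, 0.011]
force: [0.9, -0.2, -0.8]
opening: 0.0362
t: 12.25
tool_pos: [0.4041, 0.2642, 0.1174]
orientation: [-1.258, -2.878, 0.002]
force: [0.1, 0.1, -1.0]
opening: 0.0363
{'pos': array([0.4039, 0.2641, 0.117 ]), 'cm': array([-2.21, 16.08, -1.34]), 'tilt_tool': array([-0.11, -0.03, -0.  ]), 'turn': np.float64(-0.04)}
```

View pics/w4.png

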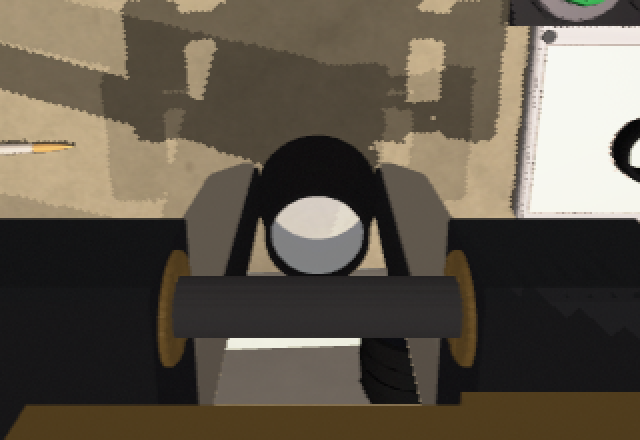

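```bash
python3 -m inch '[[[-0.44,3.2,0,0,0,0,1],[-0.44,3.2,0,0,0,0,1],[-0.44,3.2,0,0,0,0,1],[-0.44,3.2,0,0,0,0,1],[-0.44,3.2,0,0,0,0,1]]]'
python3 -m inch '[[[0,0,0,0,0,0,1],[0,0,0,0,0,0,1],[0,0,1.5,0,0,0,1],[0,0,1.2,0,0,0,1],[0,0,0,0,0,0,1]]]'
python3 -m inch '[[[0,0,0,0,0,0,1],[0,0,0,0,0,0,1],[0,0,0,0,0,0,1]]]'
python3 - <<'E'
from plant import robot
from h import *
np.set_printoptions(precision=4,suppress=True)
c=cam(robot,"wrist");S=cam(robot,"scene");T=cam(robot,"top")
Tc=np.linalg.inv(c["tool_from_camera"])
def pt(p): x=c["K"]@(Tc@[*p,1])[:3];return x[:2]/x[2]
for dz in(.002,-.002,-.006): print(dz,"top",pt((0,0,-.031+dz)),"rim front",pt((.019,0,dz)))
im=c["image"];d=im[235:300,290:350].max(2);print(im[205:300,319].max(1))
def cr(im,b,f): return cv2.resize(im[b[1]:b[3],b[0]:b[2]],None,fx=f,fy=f,interpolation=cv2.INTER_CUBIC)
cv2.imwrite("pics/c5.png",np.hstack([cr(S["image"],(300,140,400,260),4),cr(T["image"],(280,100,380,220),4)]))
cv2.imwrite("pics/s5.png",S["image"])
print(togo(robot,[.537,.357,.081],42.8),proj(S,(.537,.357,.080)),proj(S,(.582,.407,.08)))
E
```

```text
t: 12.8
tool_pos: [0.5372, 0.3572, 0.1161]
orientation: [-1.258, -2.877, 0.004]
force: [0.3, 0.7, -0.3]
opening: 0.0364
t: 13.3
tool_pos: [0.5347, 0.3555, 0.0877]
orientation: [-1.258, -2.876, 0.006]
force: [-0.3, -1.0, -0.7]
opening: 0.0364
t: 13.6
tool_pos: [0.5376, 0.3572, 0.092]
orientation: [1.258, 2.878, 0.002]
force: [-0.5, -0.2, 0.2]
opening: 0.0361
0.002 top [318.6312 268.7719] rim front [318.4829 216.1547]
-0.002 top [318.647  272.6065] rim front [318.4932 218.2728]
-0.006 top [318.6636 276.6452] rim front [318.5039 220.4872]
[123 123 123 123 123 123 123 123 123 123 123 123  96  15  15  15  17  14
  16  15  16  17  16  17  14  14  15  16  15  16  15  16  16  15  16  14
  14  16  15  14  17  19  21 177 174 174 186 207 210 210 208 208 207 207
 207 208 208 208 206 207 206 206 205 206 165 128 128 128 128 129 128 126
 126 126 126 126 126 126 126 127 126 126  13  35  37  38  39  40  44  43
  42  44  44  46  44]
{'pos': array([0.5375, 0.3572, 0.0917]), 'cm': array([ 0.02, -0.05,  1.07]), 'tilt_tool': array([ 0.05,  0.01, -0.  ]), 'turn': np.float64(-0.04)} [348.615  199.2391] [350.916  179.0963]
```

View pics/c5.png

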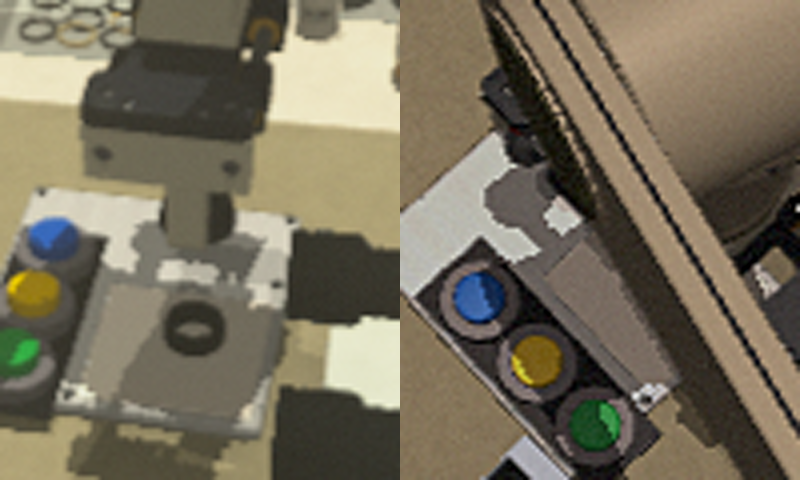

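The loupe is held level: the measured rim and top-disc rows give a tilt of roughly 0.04 rad at most. The rim is about 1 mm below the TCP, and the ring is undisturbed. Next is the final lowering.

```bash
python3 -m inch '[[[0,0,0.4,0,0,0,1],[0,0,0.4,0,0,0,1],[0,0,0.3,0,0,0,1],[0,0,0,0,0,0,1],[0,0,0,0,0,0,1]]]'
python3 -m inch '[[[0,0,0,0,0,0,1],[0,0,0,0,0,0,1],[0,0,0,0,0,0,1],[0,0,0,0,0,0,1],[0,0,0,0,0,0,1]]]'
python3 - <<'E'
from plant import robot
from h import *
np.set_printoptions(precision=4,suppress=True)
print(togo(robot,[.537,.357,.0805],42.8),robot.read_state()["dq"])
c=cam(robot,"wrist");S=cam(robot,"scene")
for col in("green","yellow","blue"):
    for ce,s in blobs(S,col,(285,155,375,300),20): print(col,ce,onz(S,ce,.034))
cr=lambda im,b,f: cv2.resize(im[b[1]:b[3],b[0]:b[2]],None,fx=f,fy=f,interpolation=cv2.INTER_CUBIC)
cv2.imwrite("pics/c6.png",np.hstack([cr(S["image"],(300,160,370,260),4),cr(c["image"],(220,150,480,350),2)]))
E
```

```text
t: 14.25
tool_pos: [0.537, 0.3569, 0.0798]
orientation: [-1.259, -2.878, 0.001]
force: [0.1, -0.3, -0.5]
opening: 0.036
t: 14.75
tool_pos: [0.5372, 0.357, 0.0802]
orientation: [1.259, 2.878, 0.0]
force: [0.4, -0.1, -0.3]
opening: 0.036
{'pos': array([0.5372, 0.357 , 0.0802]), 'cm': array([ 0.01, -0.02, -0.03]), 'tilt_tool': array([0., 0., 0.]), 'turn': np.float64(-0.04)} [-0.0001 -0.0001 -0.0001  0.0009  0.0009  0.0009]
green [302.9775 226.7416] [0.4461 0.3865 0.034 ]
yellow [307.9154 212.8385] [0.4775 0.416  0.034 ]
blue [312.5484 198.0806] [0.5126 0.4505 0.034 ]
```

View pics/c6.png

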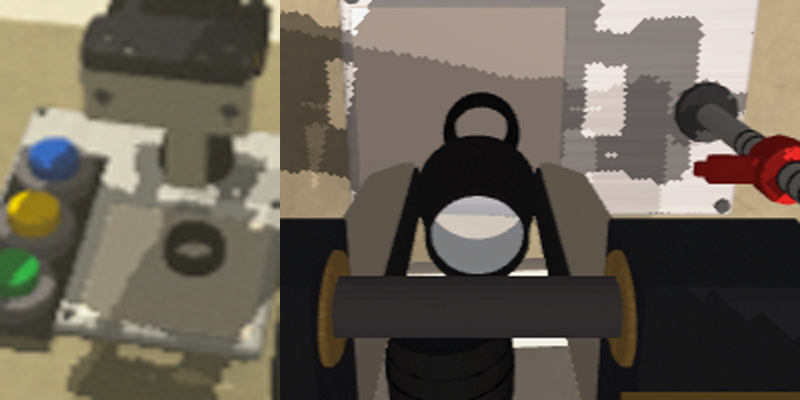

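The loupe is between the pads above the ring, whose visible part is centred on column 320, level with the loupe axis at 318. The pointer tip is at (427,234). One numerical cross-check of tip height and ring, then I hand in.

```bash
python3 - <<'E'
from plant import robot
from h import *
np.set_printoptions(precision=4,suppress=True)
c=cam(robot,"wrist")
for z in(.074,.077,.08,.083): print(z,proj(c,(.582,.4074,z)))
h=cv2.cvtColor(c["image"],cv2.COLOR_BGR2HSV)[215:260,400:470];R=((h[...,0]<8)|(h[...,0]>172))&(h[...,1]>110)&(h[...,2]>50)
ys,xs=np.nonzero(R);print(xs.min()+400,ys[xs<xs.min()+3].mean()+215)
x=np.array([.7336,.6796]);r=np.array([.537,.357])+.016*np.array([-x[1],x[0]])
print("ring far edge pred",proj(c,(*r,.025)),proj(c,(*r,.013)))
E
```

```text
0.074 [422.8792 232.218 ]
0.077 [424.5472 233.9891]
0.08 [426.2692 235.8175]
0.083 [428.0478 237.706 ]
427 234.1818181818182
ring far edge pred [318.1582 198.2809] [318.1507 194.5637]
```

```bash
python3 -c "
from plant import robot
robot.close_job();s=robot.read_state();print(s['t'],s['tool_pos'],s['opening'])"
```

```text
the job is handed in; nothing more can be done
the job is handed in; nothing more can be done
```

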